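# Scan the oil tin and hold the finish cabinet open

## Robot

A 6-joint arm with a two-finger parallel gripper is mounted at the origin on the work surface. World frame = base frame: x ahead of the robot, y to its left, z up, the work surface at z = 0. Lengths are in mm, angles in rad, forces in N, time in s.
With the tool pointing down it reaches from about 400 to 925 mm from the base axis. Payload 12.5 kg.
Tool frame: the origin (TCP) lies at the very end of the fingers, on their centre line; the grasp point (between the pads) lies 19 mm behind it; x points along the fingers, y is the direction in which the jaws open and shut, and the axes are right-handed (so a half turn about x gives the same grasp; the last joint's range is limited). The gripper opens to 95 mm and grips with 3 to 60 N. Pads are 20 mm wide; open, the fingers measure 119 mm over their backs; the gripper's body (75 mm by 180 mm) begins 59 mm behind the grasp point.
Start: joints at [1.106, 0.491, 1.559, -0, 1.092, -0.106], TCP at [219.454, 585.224, 214.661] pointing down, gripper open.
Joint ranges: [-3.1, 3.1], [-0.84, 2.19], [0.05, 2.79], [-1.13, 4.28], [0.06, 2.93], [-2.69, 2.69]. Speed limits (rad/s): [2.22, 2.22, 2.79, 3.14, 3.14, 3.14].

## Interface

Orientations are given as [roll, pitch, yaw] about the fixed x, y, z axes, in that order (R = Rz(yaw) Ry(pitch) Rx(roll)).
In Python, from cell import env, optics, job gives the robot as it stands.
- The arm moves only by the shell command python3 -m handwheel 'ROWS' [OPENING]. ROWS is JSON, a list of rows, each an object with "travel": the shift along the world's x, y, z in mm, a list of three; "roll": the turn about the world's z in degrees. In form: [{"travel": [dx, dy, dz], "roll": roll}, ...]. A call has 1 to 8 rows; each row is the pose to reach, as a shift and turn from the pose commanded when the call began; what a row does not reach only later rows make up. A row lasts 1/10 s, in which the tool goes at most 50 mm and 8.59 degrees, less where a joint would pass 70% of its speed; a pose out of reach is approached as far as the arm can. A call with a gripper value outside its range is refused whole. OPENING is the closure, from -1 (fully open) to 1 (shut), set as the call begins (- or left out, the last holds). The fingers move at their own pace and stop on an object; the grip force is fixed at half the most. Time passes only in rows, so rows that repeat a pose let the fingers close. It gives the time, the measured TCP pose, the force and the opening at its end, in the units of the state.
- env.state(): the state, without advancing time (a new reading comes with each control period).
- optics.read_camera(name): name is "scene" or "top"; returns the picture (420x560x3 uint8, red, green, blue); there is no depth.
- optics.camera_params(name): a dict with "fx", "fy", "cx", "cy" (pixels), "world_from_camera" (4x4, takes a point from camera to world coordinates). Camera axes: x right, y up, looking along -z (the intrinsics and any distortion apply to the point x, -y, -z); pixel columns grow to the right and rows downward; lengths in mm; the calibration is good to about 2 mm. A picture is of the moment at which its call begins. camera_params takes no time and is no camera call.
- job.job_done(): hands the job in, once; it reports no verdict.
The state is a dict: "t": time; "joints": joint angles; "qvel": joint speeds; "tau": joint torques, N m; "eef_pos": TCP position; "tcp_rot": TCP orientation; "ft_force": force on the tool from outside, world axes, zero at the start; "moment": the same for the moment, N m; "opening": opening from 0.0 (shut) to 1.0 (fully open).
Only numpy, scipy, OpenCV 4.12 (cv2) and the standard library are available. Lean on these libraries where they do the work, as an engineer would, in place of code of your own. Each camera call takes 0.05 s, during which the arm holds its last target.

## Task

Book the white oil tin back in: turn it on its black spot until its orange mark faces the scanner's window squarely, leave it standing there, and let go. Then try the blue cabinet door by its steel pull, before touching the red release; if the door is caught, slide the red release fully along its track towards the hinge side and pull again. Finish while still holding the door steady, at least half-way to square (45 degrees or more) open, with the gripper so the tin can be put away - it swings shut by itself if let go - and leave everything else where it is.

Things in the scene. Friction and masses are not known exactly. Their poses are not given: they have to be found in the camera images.
- tin_mid (a point): White metal oil tin, upright round cylinder 60 mm in diameter, 110 mm tall, about 0.3 to 0.55 kg, standing loose on the scanner stand. The point is on its axis, half-way up (55 mm over its underside). z is up along the tin; x points horizontally from the axis to the middle of the orange mark, a 22 mm wide upright stripe on its side that continues as a stripe on the lid from the centre to the rim. It may start turned any way except facing the scanner.
- tin: The same white tin as a solid; origin at the centre of its underside, axes as for tin_mid.
- tin_spot (a point): Centre of the black disc (84 mm across) on the scanner stand's 6 mm thick aluminium base plate where the tin stands, on the plate's top. x points horizontally to the scanner block, z up. The stand is fixed.
- scan_window (a point): Middle of the black window of the grey scanner block, 110 mm from the middle of the black disc and 60 mm over the table. The block is 55 mm deep, 85 mm wide, its top 100 mm over the table; its window faces the tin. The axes are those of tin_spot.
- handle (a point): Grip point on the vertical round steel pull of the blue cabinet door: bar 14 mm in diameter, its axis 45 mm in front of the door's face, from 90 to 195 mm over the table; the point is on its axis, 172 mm over the table. Its top 50 mm are free on all sides (two 10 mm stand-offs join it to the door at 102 and 138 mm). The point turns with the door: x points from the bar into the door (square to it), y along the door from the hinge to the free edge, z up.
- door_hinge (a point): A fixed point on the vertical hinge line of the door, at the handle's height, on the cabinet's right edge seen by the robot. x points from the cabinet's front to its back, y from the hinge to the free edge of the shut door. The handle's axis lies 59 mm in front (-x) and 185 mm along y from it when shut. The grey cabinet is fixed, 160 mm deep, 220 mm wide and 200 mm tall; the door covers its front and swings towards the robot.
- door (a joint): Angle of the cabinet door (blue panel 14 mm thick, 217 mm wide, 188 mm tall, with its pull), rad: 0 shut, grows as it opens towards the robot (counter-clockwise from above), stop at 1.5. A spring closes it: about 1.5 to 2.5 N at the handle. A hidden catch inside may or may not be holding it, which does not show: a caught door gives about 0.03 rad (6 mm at the handle) and then stops hard; a free one keeps coming.
- release_knob (a point): Middle of the red release knob on top of the cabinet near its free-edge front corner: a block 24 mm (x) by 14 mm (y) by 30 mm (z), whose bottom is 2 mm and top 32 mm over the cabinet top (232 mm over the table). It slides 30 mm in its own -y direction, towards the hinge side. x runs from the cabinet's front to its back, y from hinge side to free edge, z up; it does not turn with the door.
- release (a joint): Travel of the red release, m: 0 to 0.005 as found, 0.030 fully along. Slides with 2 to 4 N, stays where it is left. Slid fully along it frees the catch for good.
- green_tin: Bystander: green tin 56 mm in diameter, 85 mm tall, origin at its underside; leave it.
- wax_jar: Bystander: amber jar 48 mm in diameter, 55 mm tall, standing on the cabinet top towards its back and the hinge side; leave it.
- sanding_block: Bystander: cork sanding block 100 x 60 x 34 mm on the table in front; leave it.
- coaster_stack: Bystander: stack of four round wooden slices, 96 mm across, 64 mm tall; leave it.
- wood_bowl: Bystander: wooden bowl, 140 mm across, 55 mm tall; leave it.

How it is judged (in metres and radians):
On the way, in this order (a step that is already met when the one before it is completed fails the run):
1. the tin stands upright on its black spot, let go, with its orange mark facing the scanner window (x of scan_window in the frame of tin_mid above 0.05 m and y of scan_window in the frame of tin_mid between -0.03 and 0.03 m and horizontal distance between tin_mid and tin_spot below 0.02 m and z of tin_mid in the frame of tin_spot below 0.06 m and angle between tin_mid's own z axis and vertical below 0.1 rad and contact force between the fingers and tin below 0.1 N), for 0.3 s.
2. the door is tugged while the release is still as found (under 10 mm) (value of joint door above 0.012 rad and value of joint release below 0.01 m), for 0.05 s.
At the end, for the whole second after the job is handed in: Tin upright (0.1 rad) on the plate, within 20 mm of the spot centre, untouched, mark facing the window within about 15 degrees; door at least 0.7 rad open, still (under 0.1 rad/s), held by the fingers (at least 0.8 N) as the program ends and for the second after (all of step 1 and value of joint door above 0.7 rad and velocity of joint door between -0.1 and 0.1 rad/s and contact force between the fingers and door above 0.8 N); the arm keeps its last pose, push and grip.
It fails at once if a bystander is moved more than 25 mm (distance of any of green_tin, wax_jar, sanding_block, coaster_stack, wood_bowl from where it was at the start of the episode above 0.025 m).
It fails at once if the tin is tipped over (angle between tin_mid's own z axis and vertical above 0.5 rad).
It also fails if it takes over 72 s, if anything falls off the work surface, if the arm or the gripper's body presses on something with over 40 N, if the wrist force passes 120 N, or if a joint passes its speed limit or range.

## Working session

There is one attempt and no reset: what is moved stays moved. The work goes in short steps, Python scripts to look and compute and a shell command to move; the robot and the scene stay as the last step left them, time stands still between calls to the robot, and variables do not carry over. Pictures are saved under pics/ and viewed, and the job is handed in when it is done.

```bash
ls; mkdir -p pics
python3 - <<'E'
from cell import env, optics, job
import cv2
print(env.state())
for n in ("scene","top"):
    im=optics.read_camera(n); cv2.imwrite(f"pics/{n}0.png",im[:,:,::-1]); print(optics.camera_params(n))
E
```

```text
pics
{'t': 0.0, 'joints': array([ 1.10637368e+00,  4.91574238e-01,  1.55943843e+00,  1.02850038e-05,
        1.09169236e+00, -1.05577619e-01]), 'qvel': array([ 3.61091454e-04, -4.24835501e-04, -1.95453309e-03,  8.87595361e-05,
       -1.67758585e-03,  6.98127206e-04]), 'tau': array([ 7.47690046e-04, -6.12641215e+01, -2.58191121e+01,  6.93251984e-02,
        4.81964636e-02, -9.72591351e-05]), 'eef_pos': array([219.35266015, 584.99101209, 214.05642113]), 'tcp_rot': array([-1.68457397,  1.56968391, -2.04342374]), 'ft_force': array([ 0.8413109 ,  0.03201109, -0.87763531]), 'moment': array([-0.00280155,  0.00912148,  0.0135493 ]), 'opening': 0.999049258801048}
{'fx': 461.56819229308957, 'fy': 461.56819229308957, 'cx': 288.06777982864287, 'cy': 207.56008645894826, 'world_from_camera': array([[-3.27848463e-01, -8.07379980e-01,  4.90563914e-01,
         1.16882875e+03],
       [ 9.44729379e-01, -2.80918372e-01,  1.69030380e-01,
         1.90508336e+02],
       [ 1.33667181e-03,  5.18866492e-01,  8.54854243e-01,
         1.16610661e+03],
       [ 0.00000000e+00,  0.00000000e+00,  0.00000000e+00,
         1.00000000e+00]])}
{'fx': 441.3625648424056, 'fy': 441.3625648424056, 'cx': 285.1066367964186, 'cy': 208.9544998502049, 'world_from_camera': array([[-2.16382336e-02,  9.95658944e-01, -9.05265356e-02,
         4.53117968e+02],
       [-9.99683006e-01, -2.27133177e-02, -1.08624888e-02,
        -4.79973210e+01],
       [-1.28714921e-02,  9.02627941e-02,  9.95834802e-01,
         1.27071342e+03],
       [ 0.00000000e+00,  0.00000000e+00,  0.00000000e+00,
         1.00000000e+00]])}
```

View pics/scene0.png

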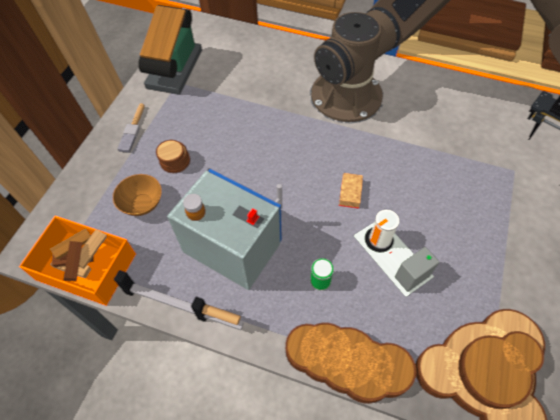

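View pics/top0.png

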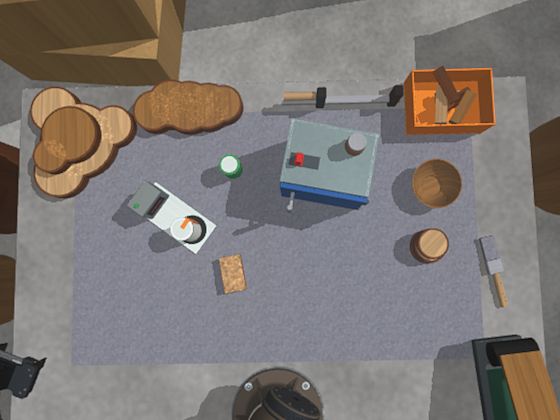

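The tin is near (182,230) in the top picture with the scanner at (148,200), the cabinet at (330,160), the pull at (291,200) and the knob at (298,159). I'll enlarge these for precise measurement.

Run:
```python
import cv2
t=cv2.imread("pics/top0.png"); s=cv2.imread("pics/scene0.png")
cv2.imwrite("pics/t_tin.png",cv2.resize(t[170:270,115:235],None,fx=6,fy=6,interpolation=cv2.INTER_CUBIC))
cv2.imwrite("pics/t_cab.png",cv2.resize(t[110:220,270:390],None,fx=5,fy=5,interpolation=cv2.INTER_CUBIC))
cv2.imwrite("pics/s_tin.png",cv2.resize(s[195:295,340:450],None,fx=6,fy=6,interpolation=cv2.INTER_CUBIC))
cv2.imwrite("pics/s_cab.png",cv2.resize(s[160:290,160:300],None,fx=4.5,fy=4.5,interpolation=cv2.INTER_CUBIC))
```

```text
(no output)
```

View pics/t_tin.png

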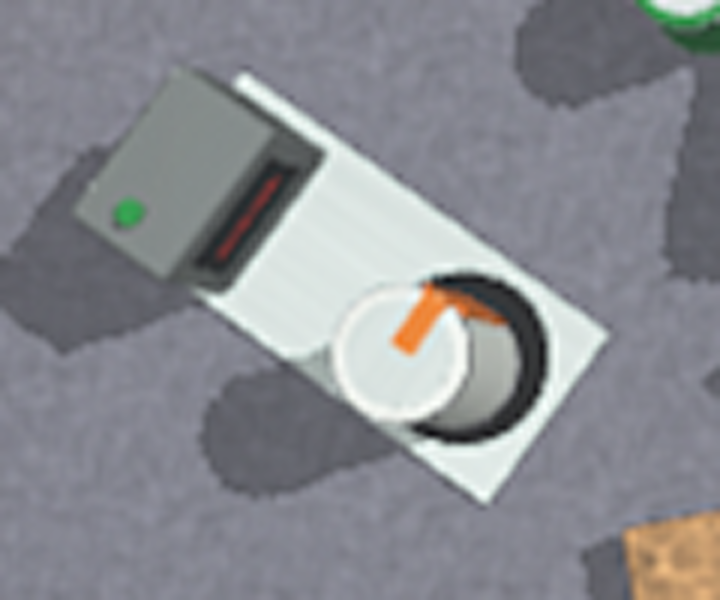

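View pics/t_cab.png

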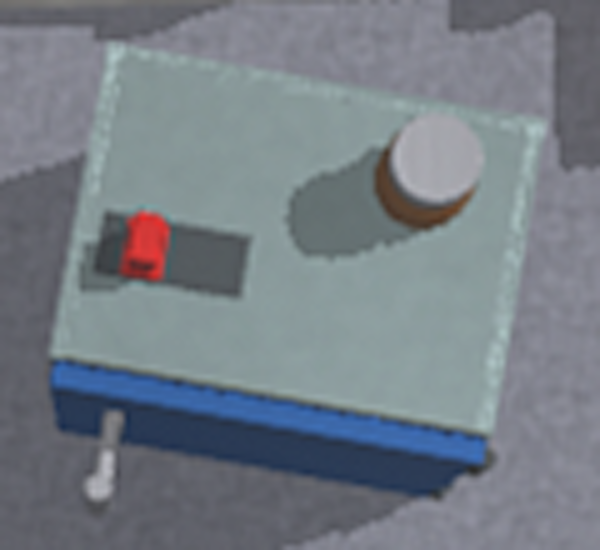

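View pics/s_tin.png

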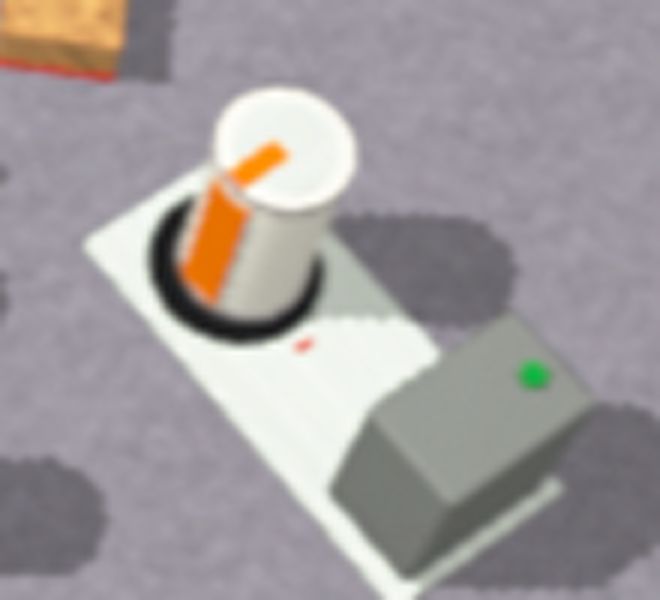

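View pics/s_cab.png

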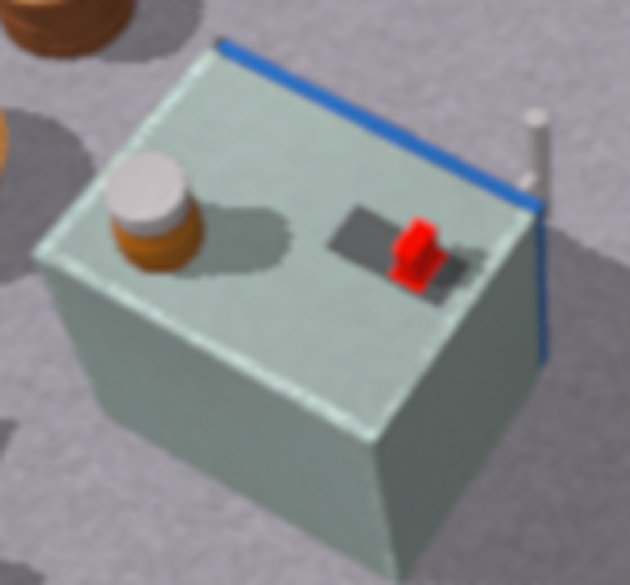

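```bash
cat > h.py <<'E'
import numpy as np
from cell import env, optics, job
def ray(n,u,v,z):
    p=optics.camera_params(n); M=np.array(p["world_from_camera"])
    d=M[:3,:3]@np.array([(u-p["cx"])/p["fx"],-(v-p["cy"])/p["fy"],-1]); o=M[:3,3]
    return o+d*(z-o[2])/d[2]
def proj(n,P):
    p=optics.camera_params(n); M=np.linalg.inv(p["world_from_camera"]); c=M[:3,:3]@np.array(P)+M[:3,3]
    return p["cx"]+p["fx"]*c[0]/-c[2], p["cy"]+p["fy"]*(-c[1])/-c[2]
tt=lambda x,y,z:ray("top",(x+.5)/6+114.5,(y+.5)/6+169.5,z)
tc=lambda x,y,z:ray("top",(x+.5)/5+269.5,(y+.5)/5+109.5,z)
st=lambda x,y,z:ray("scene",(x+.5)/6+339.5,(y+.5)/6+194.5,z)
sc=lambda x,y,z:ray("scene",(x+.5)/4.5+159.5,(y+.5)/4.5+159.5,z)
E
python3 - <<'E'
from h import *
np.set_printoptions(precision=1,suppress=True)
ang=lambda a,b:np.degrees(np.arctan2(*(b-a)[[1,0]]))
print("lid",tt(400,355,116),st(285,148,116))
print("mark top",ang(tt(402,350,116),tt(434,290,116)),"sc",ang(st(280,150,116),st(230,180,116)))
print("disc",tt(460,357,6),st(237,258,6))
print("plate edge",ang(tt(608,335,6),tt(240,72,6)), ang(tt(487,505,6),tt(200,292,6)),"blk",ang(tt(275,130,100),tt(180,65,100)),ang(tt(165,275,100),tt(75,212,100)))
print("win bottom-mid", [tt(x,y,60) for x,y in((265,205),(222,262),(243,232))])
C=[tc(*a,200) for a in((52,360),(490,435),(545,120),(110,45))]
S=[sc(*a,200) for a in((540,207),(215,42),(35,255),(375,440))]
for c,s in zip(C,S):print("cab",c,s)
print([np.linalg.norm(C[i]-C[(i+1)%4]) for i in range(4)],[np.linalg.norm(S[i]-S[(i+1)%4]) for i in range(4)])
print("yang",ang(C[1],C[0]),ang(C[2],C[3]),ang(S[1],S[0]),ang(S[2],S[3]))
print("handle",tc(97,488,195),sc(537,117,195))
print("knob",tc(149,225,232),sc(422,232,232))
E
```

```text
lid [512.2 238.3 116. ] [514.8 239.8 116. ]
mark top -28.43434893067196 sc -38.139205472596316
disc [516.2 236.7   6. ] [512.3 236.9   6. ]
plate edge 53.49145605549302 52.7619981388661 blk 54.67157195775504 54.31542369101371
win bottom-mid [array([585.6, 314.6,  60. ]), array([559.7, 334.3,  60. ]), array([573.3, 324.7,  60. ])]
cab [618.  -25.3 200. ] [616. -22. 200.]
cab [ 576.1 -237.9  200. ] [ 572.7 -235.2  200. ]
cab [ 731.8 -271.   200. ] [ 733.7 -268.2  200. ]
cab [775.2 -57.3 200. ] [775.  -54.5 200. ]
[np.float64(216.7521074153693), np.float64(159.23825962117866), np.float64(218.05994032297323), np.float64(160.390956249148)] [np.float64(217.5789147689031), np.float64(164.30538158858565), np.float64(217.653989579178), np.float64(162.3571998334188)]
yang 78.84433088118283 78.53783654024488 78.5439160048707 79.05672958358628
handle [555.  -45.9 195. ] [557.7 -44.7 195. ]
knob [677.1 -73.6 232. ] [669.  -68.1 232. ]
```

Run:
```python
from h import *
import cv2
from scipy.spatial.transform import Rotation as R
s=env.state(); print(R.from_euler('xyz',s['tcp_rot']).as_matrix().round(3))
np.set_printoptions(precision=1,suppress=True)
# orange pixels
c=np.array([513.5,238.5])
for n,box in (("top",(160,250,160,220)),("scene",(200,260,360,410))):
    im=cv2.imread(f"pics/{n}0.png"); hsv=cv2.cvtColor(im,cv2.COLOR_BGR2HSV)
    m=(hsv[...,0]>5)&(hsv[...,0]<22)&(hsv[...,1]>170)&(hsv[...,2]>100)
    ys,xs=np.nonzero(m[box[0]:box[1],box[2]:box[3]]); 
    P=np.array([ray(n,x+box[2],y+box[0],116)[:2] for x,y in zip(xs,ys)])-c
    P=P[np.hypot(*P.T)<32]
    print(n,len(P),P.mean(0),np.degrees(np.arctan2(P[:,1].mean(),P[:,0].mean())))
# compare: project predicted stripe
for a in(-40,-34,-28):
    d=np.array([np.cos(np.radians(a)),np.sin(np.radians(a))])*30
    for n in("top","scene"):
        print(a,n,[np.round(proj(n,[*(c+d),z]),1) for z in(116,6)])
```

```text
[[-0.     0.351  0.936]
 [-0.001  0.936 -0.351]
 [-1.    -0.001 -0.   ]]
top 36 [13.6 -9.6] -35.01922744747658
scene 26 [13.3 -8.1] -31.430761779730826
-40 top [array([188.5, 219.3]), array([197.3, 221.9])]
-40 scene [array([377.5, 223.8]), array([370.9, 243. ])]
-34 top [array([187.5, 218.6]), array([196.4, 221.3])]
-34 scene [array([378.2, 224.7]), array([371.7, 243.8])]
-28 top [array([186.5, 218.1]), array([195.5, 220.7])]
-28 scene [array([379.1, 225.5]), array([372.4, 244.6])]
```

```bash
python3 -m handwheel '[{"travel":[36,-43,0],"roll":-8},{"travel":[72,-86,0],"roll":-16},{"travel":[108,-129,0],"roll":-24},{"travel":[144,-172,0],"roll":-32},{"travel":[180,-215,0],"roll":-40},{"travel":[216,-258,0],"roll":-48},{"travel":[252,-301,0],"roll":-56},{"travel":[294,-347,0],"roll":-64}]' -1
```

```text
t: 0.9
eef_pos: [478.1, 277.5, 214.6]
tcp_rot: [-1.278, 1.571, -2.76]
ft_force: [0.1, 0.7, -0.1]
opening: 0.998
```

```bash
python3 -m handwheel '[{"travel":[0,0,0],"roll":-8},{"travel":[0,0,0],"roll":-16},{"travel":[0,0,0],"roll":-26}]'
python3 - <<'E'
from h import *
import cv2
for n in("top","scene"):
    im=optics.read_camera(n)
    c=im[150:290,90:260] if n=="top" else im[150:290,320:490]
    cv2.imwrite(f"pics/{n}1.png",cv2.resize(c[:,:,::-1],None,fx=4,fy=4,interpolation=cv2.INTER_CUBIC))
E
```

```text
t: 1.2
eef_pos: [477.4, 278.7, 214.3]
tcp_rot: [-0.767, 1.57, -2.679]
ft_force: [0.2, 0.9, 0.7]
opening: 1.002
```

View pics/scene1.png

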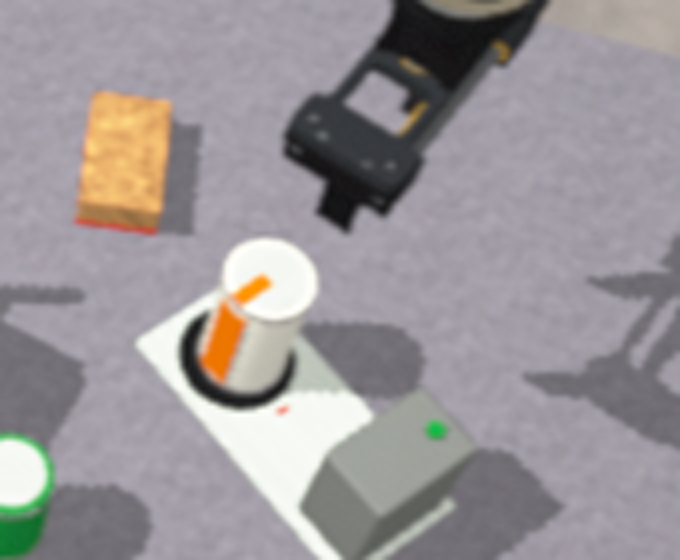

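```bash
python3 -m handwheel '[{"travel":[18,-20,0],"roll":0},{"travel":[36,-40,0],"roll":0},{"travel":[36,-40,-30],"roll":0},{"travel":[36,-40,-30],"roll":0}]'
python3 - <<'E'
from h import *
import cv2
from scipy.spatial.transform import Rotation as R
s=env.state(); print(R.from_euler('xyz',s['tcp_rot']).as_matrix().round(3)); print(s['eef_pos'],s['joints'])
for n in("top","scene"):
    im=optics.read_camera(n)
    c=im[150:290,90:260] if n=="top" else im[150:290,320:490]
    cv2.imwrite(f"pics/{n}2.png",cv2.resize(c[:,:,::-1],None,fx=4,fy=4,interpolation=cv2.INTER_CUBIC))
E
```

```text
t: 1.7
eef_pos: [512.0, 238.5, 181.9]
tcp_rot: [-0.908, 1.566, -2.81]
ft_force: [-0.3, 0.3, 0.1]
opening: 1.0
[[-0.005  0.946 -0.325]
 [-0.002 -0.325 -0.946]
 [-1.    -0.004  0.003]]
[512.01990971 238.46929238 181.91190005] [ 3.18960260e-01  4.43913414e-01  1.74355382e+00 -7.88002549e-05
  9.59329549e-01  6.50011592e-01]
```

View pics/scene2.png

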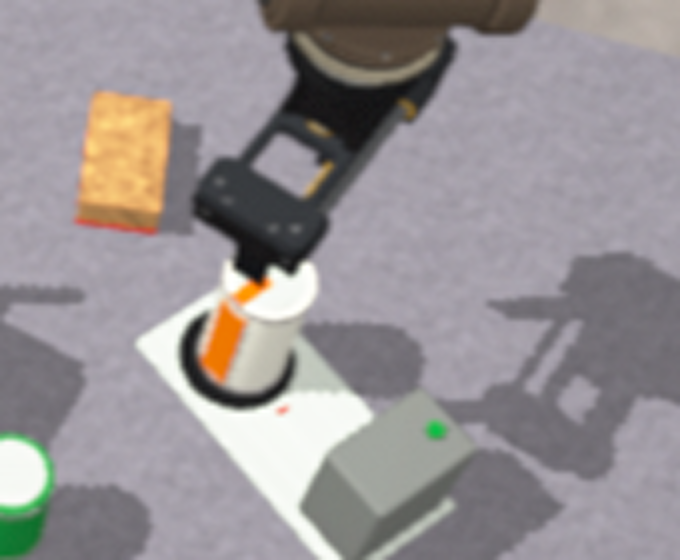

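View pics/top2.png

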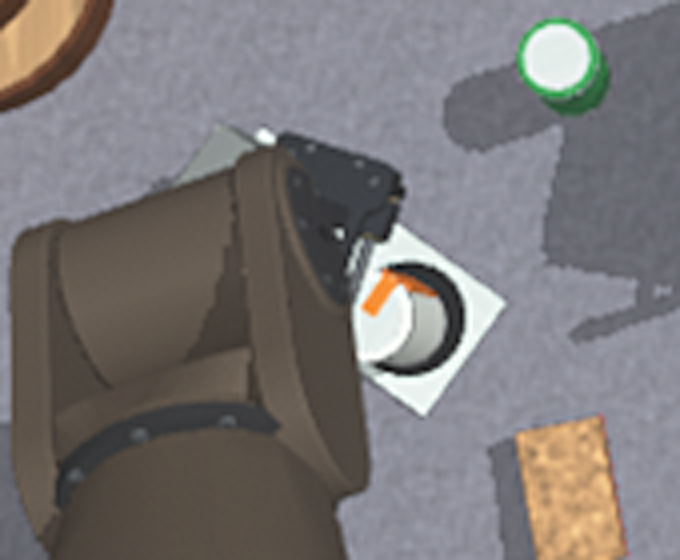

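```bash
python3 -m handwheel '[{"travel":[1,0,-40],"roll":0},{"travel":[1,0,-80],"roll":0},{"travel":[1,0,-121],"roll":0},{"travel":[1,0,-121],"roll":0}]'; python3 -m handwheel '[{"travel":[0,0,0],"roll":0},{"travel":[0,0,0],"roll":0},{"travel":[0,0,0],"roll":0},{"travel":[0,0,0],"roll":0},{"travel":[0,0,0],"roll":0},{"travel":[0,0,0],"roll":0}]' 1
```

```text
t: 2.2
eef_pos: [512.3, 239.3, 60.7]
tcp_rot: [-0.909, 1.564, -2.811]
ft_force: [-0.2, -0.1, 1.0]
opening: 1.003
t: 2.8
eef_pos: [514.4, 239.5, 64.5]
tcp_rot: [2.238, 1.57, 0.333]
ft_force: [-1.6, 0.4, 7.1]
opening: 0.629
```

```bash
python3 -m handwheel '[{"travel":[0,0,0],"roll":7},{"travel":[0,0,0],"roll":14},{"travel":[0,0,0],"roll":21},{"travel":[0,0,0],"roll":28},{"travel":[0,0,0],"roll":35},{"travel":[0,0,0],"roll":42}]'; python3 -m handwheel '[{"travel":[0,0,0],"roll":7},{"travel":[0,0,0],"roll":14},{"travel":[0,0,0],"roll":21},{"travel":[0,0,0],"roll":28},{"travel":[0,0,0],"roll":35},{"travel":[0,0,0],"roll":42},{"travel":[0,0,0],"roll":45},{"travel":[0,0,0],"roll":45}]'
python3 - <<'E'
from h import *
import cv2
from scipy.spatial.transform import Rotation as R
s=env.state(); M=R.from_euler('xyz',s['tcp_rot']).as_matrix(); print(np.degrees(np.arctan2(M[1,1],M[0,1])),s['joints'],s['eef_pos'])
for n in("top","scene"):
    im=optics.read_camera(n)
    c=im[150:290,90:260] if n=="top" else im[150:290,320:490]
    cv2.imwrite(f"pics/{n}3.png",cv2.resize(c[:,:,::-1],None,fx=4,fy=4,interpolation=cv2.INTER_CUBIC))
E
```

```text
t: 3.4
eef_pos: [514.8, 239.5, 64.5]
tcp_rot: [1.521, 1.569, 0.354]
ft_force: [-0.8, 0.3, 5.8]
opening: 0.629
t: 4.2
eef_pos: [514.9, 239.7, 64.5]
tcp_rot: [0.846, 1.569, 0.461]
ft_force: [1.1, 2.2, 4.7]
opening: 0.629
67.94948474931178 [ 3.19227776e-01  6.04223931e-01  1.84221675e+00  4.85003758e-04
  6.92986519e-01 -8.67086069e-01] [514.9030645  239.68751735  64.50203776]
```

View pics/scene3.png

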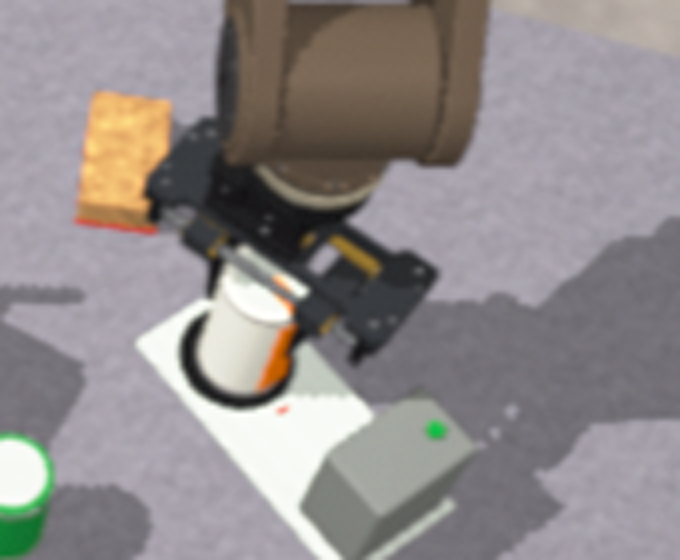

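View pics/top3.png

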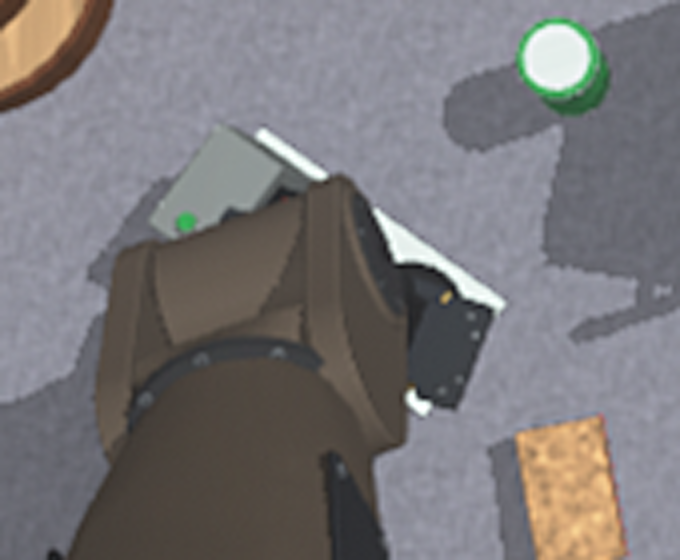

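The orange mark is now on the scanner side (scene crop (275,365)). Letting go and rising to check.

```bash
python3 -m handwheel '[{"travel":[0,0,0],"roll":0},{"travel":[0,0,0],"roll":0},{"travel":[0,0,0],"roll":0},{"travel":[0,0,0],"roll":0},{"travel":[0,0,10],"roll":0},{"travel":[0,0,40],"roll":0},{"travel":[0,0,80],"roll":0},{"travel":[0,0,120],"roll":0}]' -1;  python3 -m handwheel '[{"travel":[0,-40,50],"roll":-8},{"travel":[0,-80,80],"roll":-16},{"travel":[0,-120,100],"roll":-24},{"travel":[0,-160,100],"roll":-32},{"travel":[0,-180,100],"roll":-40},{"travel":[0,-180,100],"roll":-48},{"travel":[0,-180,100],"roll":-56}]'
python3 - <<'E'
from h import *
import cv2
from scipy.spatial.transform import Rotation as R
s=env.state(); M=R.from_euler('xyz',s['tcp_rot']).as_matrix(); print(np.degrees(np.arctan2(M[1,1],M[0,1])),s['joints'],s['eef_pos'])
for n in("top","scene"):
    im=optics.read_camera(n)
    cv2.imwrite(f"pics/{n}4f.png",im[:,:,::-1])
    c=im[150:290,90:260] if n=="top" else im[150:290,320:490]
    cv2.imwrite(f"pics/{n}4.png",cv2.resize(c[:,:,::-1],None,fx=4,fy=4,interpolation=cv2.INTER_CUBIC))
E
```

```text
t: 5.1
eef_pos: [513.9, 239.2, 185.5]
tcp_rot: [-2.563, 1.57, -2.95]
ft_force: [-0.1, 0.5, 0.8]
opening: 1.0
t: 5.8
eef_pos: [514.0, 58.4, 284.5]
tcp_rot: [1.337, 1.57, -0.035]
ft_force: [0.1, 1.4, -0.1]
opening: 1.001
11.420244971380264 [-1.45522897e-02  2.66946437e-01  1.72206066e+00 -1.92902165e-05
  1.15170247e+00 -2.13865236e-01] [514.00978423  58.42164007 284.54683512]
```

View pics/scene4.png

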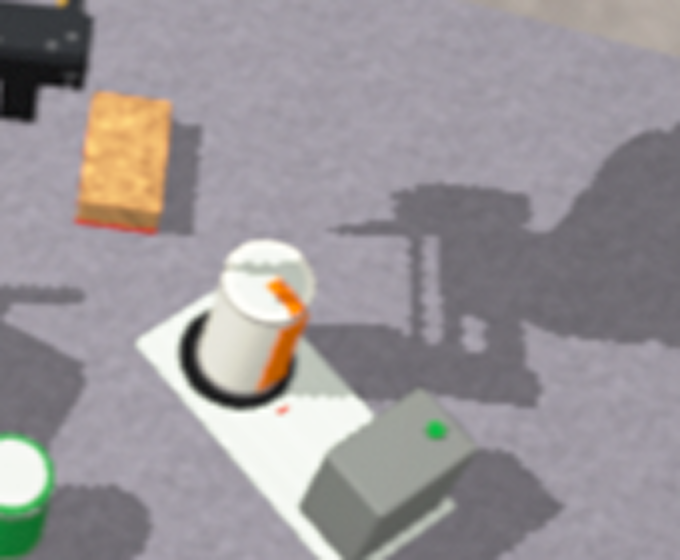

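View pics/top4.png

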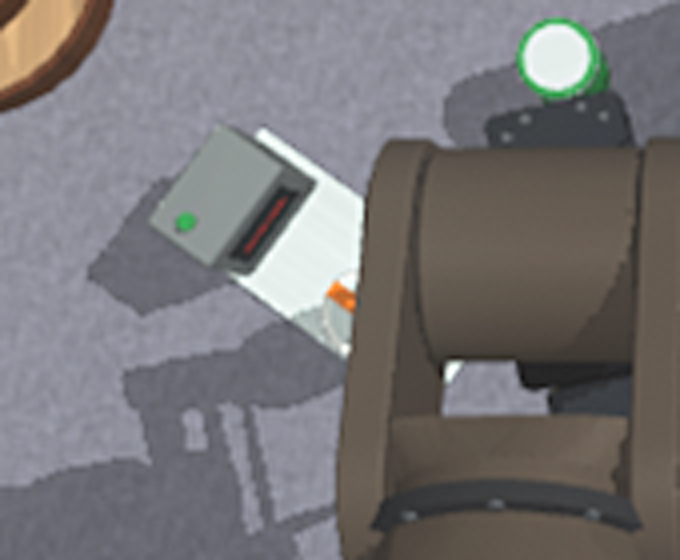

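Run:
```python
from h import *
import cv2
c=np.array([514.,239.]); n="scene"; im=cv2.imread("pics/scene4f.png")
hsv=cv2.cvtColor(im,cv2.COLOR_BGR2HSV); m=(hsv[...,0]>5)&(hsv[...,0]<22)&(hsv[...,1]>170)&(hsv[...,2]>100)
ys,xs=np.nonzero(m[200:260,360:410]); P=np.array([ray(n,x+360,y+200,116)[:2] for x,y in zip(xs,ys)])
print(ray(n,(268-.5*0)/4+319.6,283/4+149.6,116))
for cc in (c,np.array([514.,241]),np.array([512,239])):
    Q=P-cc; Q=Q[np.hypot(*Q.T)<31]; print(len(Q),Q.mean(0),np.degrees(np.arctan2(*Q.mean(0)[::-1])))
S=np.array([ [x+360,y+200] for x,y in zip(xs,ys)]); print("orange centroid",S.mean(0), S[S[:,1]>238].mean(0))
for a in(40,47,54,61): 
    d=np.array([np.cos(np.radians(a)),np.sin(np.radians(a))])*30
    print(a,[np.round(proj(n,[*(c+d),z]),1) for z in(116,6)])
s=env.state();
```

```text
[518.44966023 239.36454682 116.        ]
26 [10.49811956 14.13871389] 53.405788399074495
26 [10.49811956 12.13871389] 49.14523830699198
25 [12.24732332 13.68828533] 48.18003904050308
orange centroid [390.38541667 234.58333333] [388.7027027  242.16216216]
40 [array([392.2, 228.3]), array([384.5, 247.2])]
47 [array([393.4, 227.8]), array([385.7, 246.7])]
54 [array([394.5, 227.2]), array([386.7, 246.1])]
61 [array([395.5, 226.4]), array([387.6, 245.4])]
```

```bash
python3 -m handwheel '[{"travel":[6,-14,0],"roll":-8},{"travel":[12,-28,0],"roll":-16},{"travel":[18,-42,0],"roll":-24},{"travel":[24,-56,0],"roll":-32},{"travel":[30,-70,0],"roll":-40},{"travel":[36,-84,0],"roll":-48},{"travel":[41,-103,0],"roll":-56},{"travel":[41,-103,0],"roll":-64}]';python3 -m handwheel '[{"travel":[0,0,0],"roll":-8},{"travel":[0,0,-10],"roll":-16},{"travel":[0,0,-20],"roll":-24},{"travel":[0,0,-30],"roll":-32},{"travel":[0,0,-40],"roll":-40},{"travel":[0,0,-60],"roll":-48.5},{"travel":[0,0,-60],"roll":-48.5}]'
python3 - <<'E'
from h import *
import cv2
from scipy.spatial.transform import Rotation as R
s=env.state(); M=R.from_euler('xyz',s['tcp_rot']).as_matrix(); print(np.degrees(np.arctan2(M[1,1],M[0,1])),s['joints'],s['eef_pos'])
for n in("top","scene"):
    im=optics.read_camera(n)
    cv2.imwrite(f"pics/{n}5f.png",im[:,:,::-1])
    c=im[90:230,230:400] if n=="top" else im[130:270,160:330]
    cv2.imwrite(f"pics/{n}5.png",cv2.resize(c[:,:,::-1],None,fx=4,fy=4,interpolation=cv2.INTER_CUBIC))
E
```

```text
t: 6.7
eef_pos: [555.5, -45.0, 283.8]
tcp_rot: [0.994, 1.57, -1.489]
ft_force: [-0.3, 0.1, 0.3]
opening: 1.004
t: 7.4
eef_pos: [554.3, -43.3, 222.1]
tcp_rot: [0.023, 1.567, 2.981]
ft_force: [-0.1, 0.3, 0.1]
opening: 1.0
-100.54191234938659 [-1.96663877e-01  3.86357416e-01  1.71837908e+00 -1.45757085e-04
  1.04035305e+00  1.55819763e+00] [554.25213558 -43.2683216  222.11066903]
```

View pics/scene5.png

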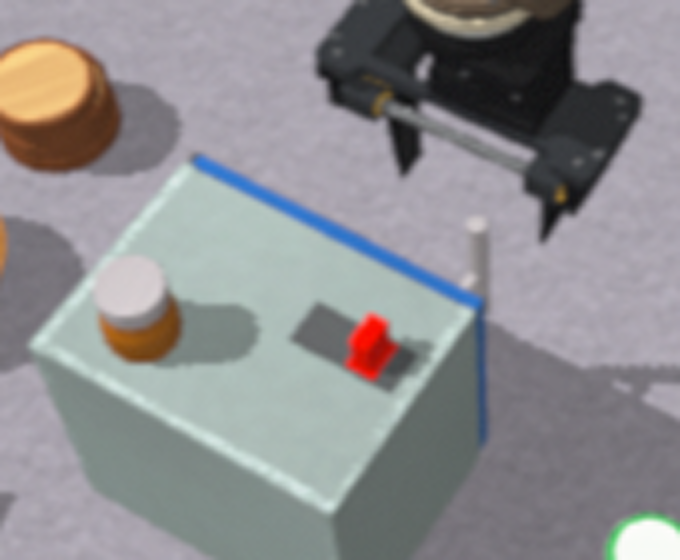

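View pics/top5.png

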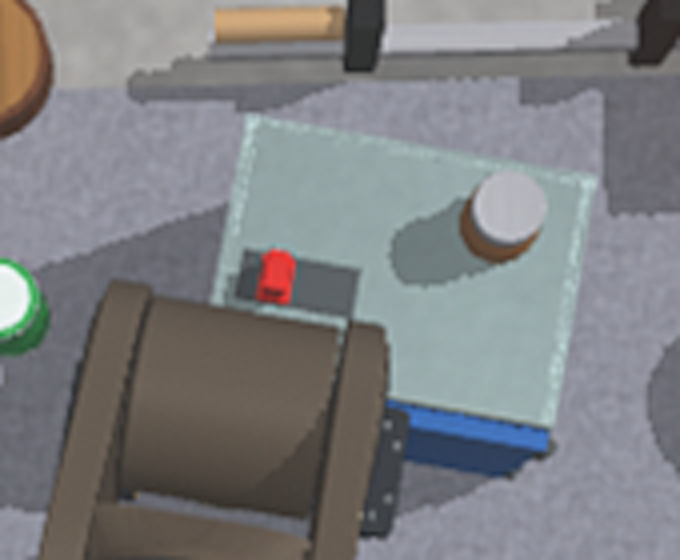

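Run:
```python
from h import *
a=np.radians(-100.5); d=np.array([np.cos(a),np.sin(a),0]); t=np.array([554.3,-43.3,222.1])
for k in(47.5,59,-47.5,-59): print(k,proj("scene",t+k*d))
f=lambda x,y:(x/4+159.6,y/4+129.6)
print(f(405,172),f(545,238),"bar top",f(478,226),proj("scene",[555,-45,195]),proj("scene",[556,-45.3,195]))
```

```text
47.5 (np.float64(263.41595462691157), np.float64(170.90292487797348))
59 (np.float64(259.51150187742303), np.float64(169.06346303220838))
-47.5 (np.float64(296.44312781069516), np.float64(186.46265343481278))
-59 (np.float64(300.5372186848342), np.float64(188.3914574028107))
(260.85, 172.6) (295.85, 189.1) bar top (279.1, 186.1) (np.float64(279.1812137768259), np.float64(184.7486093014712)) (np.float64(278.93686103199167), np.float64(185.02514768114224))
```

```bash
python3 -m handwheel '[{"travel":[2,-2,-35],"roll":0},{"travel":[2,-2,-69],"roll":0},{"travel":[2,-2,-69],"roll":0}]'; python3 -m handwheel '[{"travel":[0,0,0],"roll":0},{"travel":[0,0,0],"roll":0},{"travel":[0,0,0],"roll":0},{"travel":[0,0,0],"roll":0},{"travel":[0,0,0],"roll":0},{"travel":[0,0,0],"roll":0},{"travel":[0,0,0],"roll":0},{"travel":[0,0,0],"roll":0}]' 1
```

```text
t: 7.8
eef_pos: [555.9, -45.4, 152.5]
tcp_rot: [0.006, 1.566, 2.967]
ft_force: [-0.4, 1.0, 1.2]
opening: 0.995
t: 8.6
eef_pos: [557.2, -45.7, 154.7]
tcp_rot: [1.229, 1.571, -2.098]
ft_force: [0.7, -0.8, 0.4]
opening: 0.386
```

```bash
python3 -m handwheel '[{"travel":[0,0,0],"roll":0},{"travel":[0,0,0],"roll":0},{"travel":[0,0,0],"roll":0},{"travel":[0,0,0],"roll":0},{"travel":[0,0,0],"roll":0},{"travel":[0,0,0],"roll":0},{"travel":[0,0,0],"roll":0},{"travel":[0,0,0],"roll":0}]' 1
```

```text
t: 9.4
eef_pos: [557.2, -45.5, 154.6]
tcp_rot: [-0.364, 1.571, 2.592]
ft_force: [0.8, 2.3, -0.4]
opening: 0.141
```

```bash
python3 -m handwheel '[{"travel":[-2,0,0],"roll":0.5},{"travel":[-4,-0.5,0],"roll":1},{"travel":[-6,-0.7,0],"roll":1.5},{"travel":[-8,-1,0],"roll":2},{"travel":[-8,-1,0],"roll":2}]'
```

```text
t: 9.9
eef_pos: [548.9, -46.6, 154.7]
tcp_rot: [-0.044, 1.571, 2.947]
ft_force: [0.4, 3.9, -2.5]
opening: 0.144
```

```bash
python3 -m handwheel '[{"travel":[-3,-0.3,0],"roll":0.9},{"travel":[-6,-0.5,0],"roll":1.8},{"travel":[-9,-0.7,0],"roll":2.7},{"travel":[-9,-0.7,0],"roll":2.7}]';python3 - <<'E'
from h import *
import cv2
s=env.state(); print(s['eef_pos'],s['ft_force'],s['moment'])
for n in("top","scene"):
    im=optics.read_camera(n)
    c=im[90:230,230:400] if n=="top" else im[130:270,160:330]
    cv2.imwrite(f"pics/{n}6.png",cv2.resize(c[:,:,::-1],None,fx=4,fy=4,interpolation=cv2.INTER_CUBIC))
E
```

```text
t: 10.3
eef_pos: [540.0, -48.0, 154.6]
tcp_rot: [1.902, 1.57, -1.342]
ft_force: [2.4, -4.2, -5.0]
opening: 0.143
[539.96340404 -48.04947084 154.64731496] [ 2.36376655 -4.2373801  -4.95526305] [-0.62127147 -0.27781427  0.10981323]
```

View pics/scene6.png

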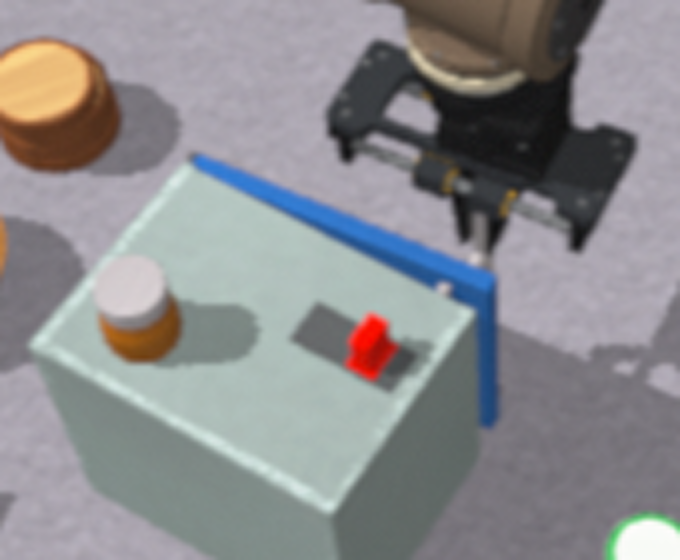

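View pics/top6.png

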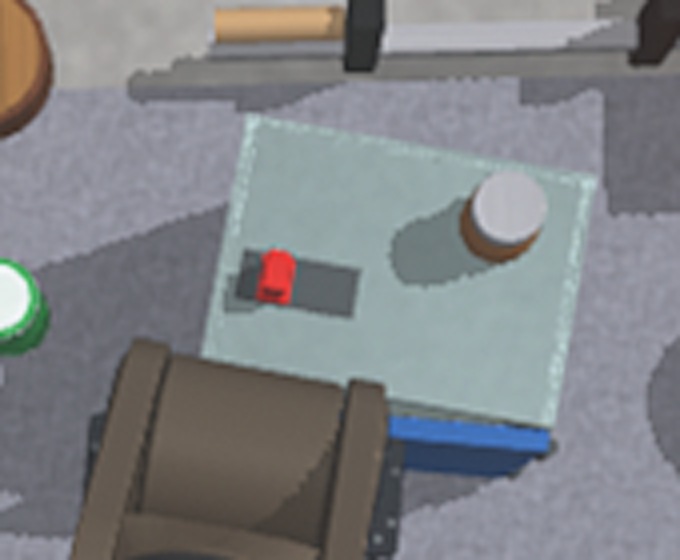

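The door came freely (17 mm at the handle, gap visible, bolt not engaging), so the release stays untouched. I'll work out the arc.

Run:
```python
import numpy as np
h=np.array([577,-237.5]); r=np.array([557.2,-45.6])-h
def P(d):
    a=np.radians(d); return h+np.array([np.cos(a)*r[0]-np.sin(a)*r[1],np.sin(a)*r[0]+np.cos(a)*r[1]])
d0=5.1
print(P(d0))
for k in range(8): print([ (np.round(P(d0+s+2.5*(k+1))-P(d0+s)),2.5*(k+1)) for s in(0,20,40)])
for d in(45,55,60):print(d,P(d),np.hypot(*P(d)))
```

```text
[540.21957134 -48.11982663]
[(array([-8., -2.]), 2.5), (array([-7., -4.]), 2.5), (array([-5., -7.]), 2.5)]
[(array([-16.,  -4.]), 5.0), (array([-14.,  -9.]), 5.0), (array([-10., -14.]), 5.0)]
[(array([-24.,  -6.]), 7.5), (array([-21., -14.]), 7.5), (array([-15., -21.]), 7.5)]
[(array([-32.,  -9.]), 10.0), (array([-27., -20.]), 10.0), (array([-19., -28.]), 10.0)]
[(array([-40., -12.]), 12.5), (array([-33., -25.]), 12.5), (array([-23., -35.]), 12.5)]
[(array([-48., -16.]), 15.0), (array([-39., -31.]), 15.0), (array([-26., -43.]), 15.0)]
[(array([-55., -20.]), 17.5), (array([-45., -38.]), 17.5), (array([-30., -51.]), 17.5)]
[(array([-63., -24.]), 20.0), (array([-51., -44.]), 20.0), (array([-32., -59.]), 20.0)]
45 [ 427.30549442 -115.80692296] 442.72026040025884
55 [ 408.44790926 -143.64989234] 432.97226949247516
60 [ 400.90972501 -158.69730299] 431.17681012373436
```

```bash
python3 -m handwheel '[{"travel":[-8,-2,0],"roll":2.5},{"travel":[-16,-4,0],"roll":5},{"travel":[-24,-6,0],"roll":7.5},{"travel":[-32,-9,0],"roll":10},{"travel":[-40,-12,0],"roll":12.5},{"travel":[-48,-16,0],"roll":15},{"travel":[-55,-20,0],"roll":17.5},{"travel":[-63,-24,0],"roll":20}]'
```

```text
t: 11.2
eef_pos: [477.4, -71.9, 154.7]
tcp_rot: [2.37, 1.569, -0.524]
ft_force: [6.8, -6.3, -8.9]
opening: 0.141
```

```bash
python3 -m handwheel '[{"travel":[-7,-4,0],"roll":2.5},{"travel":[-14,-9,0],"roll":5},{"travel":[-21,-14,0],"roll":7.5},{"travel":[-27,-20,0],"roll":10},{"travel":[-33,-25,0],"roll":12.5},{"travel":[-39,-31,0],"roll":15},{"travel":[-45,-38,0],"roll":17.5},{"travel":[-51,-44,0],"roll":20}]'
```

```text
t: 12.0
eef_pos: [426.5, -115.8, 154.7]
tcp_rot: [2.221, 1.569, -0.325]
ft_force: [8.3, -2.2, -11.7]
opening: 0.14
```

Run:
```python
from h import *
import cv2
s=env.state(); print(s['joints'])
for n in("top","scene"):
    im=optics.read_camera(n)
    cv2.imwrite(f"pics/{n}7.png",im[:,:,::-1])
```

```text
[-4.14903599e-01  3.19392851e-01  2.06096826e+00  2.01074053e-04
  7.59701697e-01  5.59566838e-01]
```

View pics/scene7.png

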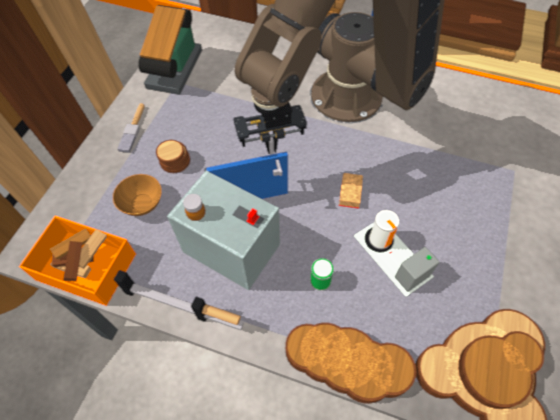

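Run:
```python
from h import *
import cv2
im=cv2.imread("pics/scene7.png"); cv2.imwrite("pics/s7z.png",cv2.resize(im[90:220,190:320],None,fx=4.5,fy=4.5,interpolation=cv2.INTER_CUBIC))
im=cv2.imread("pics/top7.png"); cv2.imwrite("pics/t7z.png",cv2.resize(im[110:270,250:400],None,fx=3.7,fy=3.7,interpolation=cv2.INTER_CUBIC))
print(proj("scene",[426.5,-115.8,154.7]),proj("scene",[426.5,-115.8,195]))
```

```text
(np.float64(270.99730114803936), np.float64(149.67069168979785)) (np.float64(270.545307224716), np.float64(140.32476404846727))
```

View pics/s7z.png

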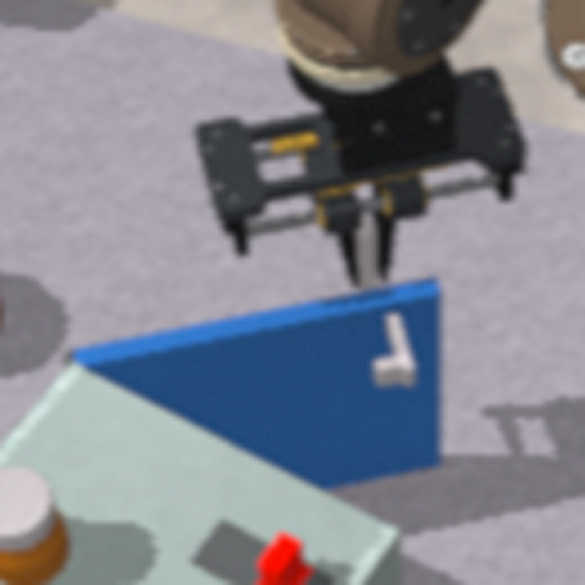

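View pics/t7z.png

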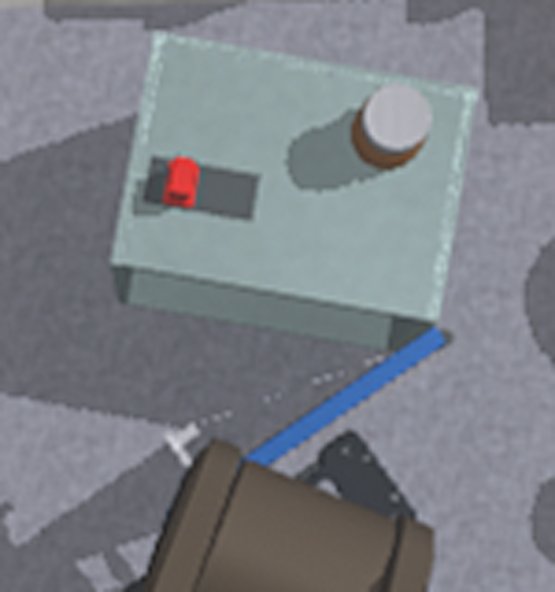

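The bar sits between the fingers (scene crop (372,250)); the white L at (395,350) is the latch tongue on the door's inner face. The door is about 45° open. Going about 11° further.

```bash
python3 -m handwheel '[{"travel":[-5,-7,0],"roll":2.5},{"travel":[-10,-14,0],"roll":5},{"travel":[-15,-21,0],"roll":7.5},{"travel":[-19,-28,0],"roll":10},{"travel":[-21,-32,0],"roll":11},{"travel":[-21,-32,0],"roll":11},{"travel":[-21,-32,0],"roll":11},{"travel":[-21,-32,0],"roll":11}]'
python3 - <<'E'
from h import *
import cv2
s=env.state(); print(s['joints'],s['qvel'],s['moment'])
for n in("top","scene"):
    im=optics.read_camera(n)
    cv2.imwrite(f"pics/{n}8.png",im[:,:,::-1])
    c=im[100:280,90:400] if n=="top" else im[90:290,180:440]
    cv2.imwrite(f"pics/{n}8z.png",cv2.resize(c[:,:,::-1],None,fx=2.5,fy=2.5,interpolation=cv2.INTER_CUBIC))
E
```

```text
t: 12.9
eef_pos: [405.5, -147.2, 154.6]
tcp_rot: [2.276, 1.57, -0.08]
ft_force: [5.9, 0.3, -7.6]
opening: 0.138
[-5.01735755e-01  3.06369065e-01  2.08352236e+00  4.63171389e-04
  7.50997732e-01  2.83083739e-01] [ 0.00088849 -0.00125459  0.00110193 -0.00072819  0.00088521 -0.00145849] [-0.01695839 -0.72379266  0.11552239]
```

View pics/scene8z.png

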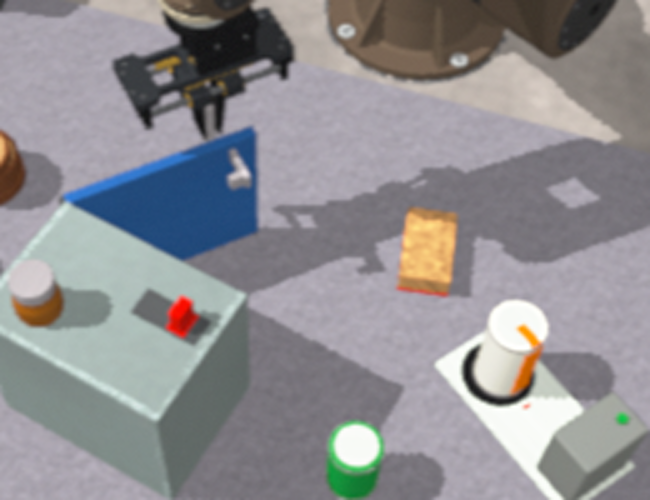

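View pics/top8z.png

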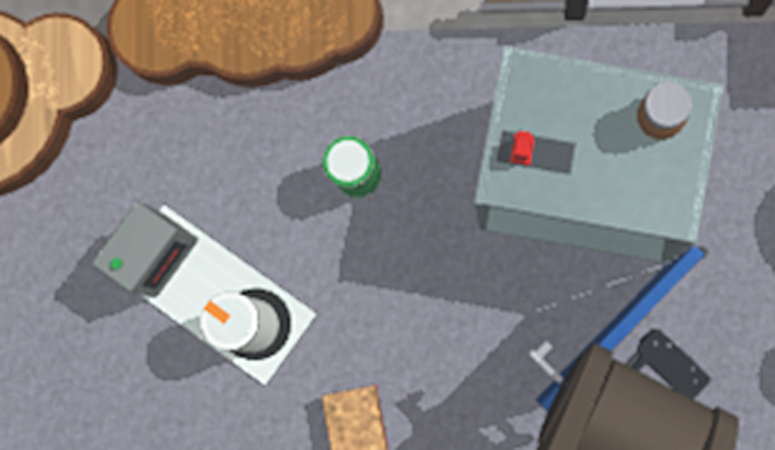

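The top view shows the door turned about 54° from shut and the tin standing on its disc. Its mark, running from (230,322) to (208,305), lies about 3° off the plate's axis. The bystanders and the red knob are where they were. Handing in.

Run:
```python
from h import *
print(job.job_done())
```

```text
the job is handed in; nothing more can be done
None
```

I turned the tin to face the scanner and let it go, then opened the blue door. The gripper was still holding the door when I handed the job in at about 13 s of the 72 s allowed. No verdict was reported, so these are my own checks:

- **Tin:** I turned it 87° on its spot. In the last picture it stands upright and untouched on the black disc. Its mark is about 3° off the scanner's direction (2–5° by my earlier measurement).
- **Door:** The tug came before any contact with the red release. The door kept coming past the 6 mm a caught one would give, so it was not caught and I left the release where it was. The door is now about 54–56° open, by both the picture and the arc worked out from the hinge.
- **Hold:** The pull is clamped between the fingers: they read 13 mm apart on the 14 mm bar. The arm is still, and the wrist force is below about 12 N.
- **Bystanders:** The green tin, wax jar, sanding block, wooden bowl and coaster stack look unmoved in the pictures. I judged this by eye and did not measure it.

The hinge position came out about 5 mm different from the cabinet corner and from the grip point. I averaged the two, and the pull followed the arc without slipping.

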